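Find the storage tin that is not empty

ROBOT

A 6-joint arm with a two-finger parallel gripper is mounted at the origin on a cart in front of the work surface, level with it; the furniture and walls round the work are solid. World frame = base frame: x ahead of the robot, y to its left, z up, the work surface at z = 0. Lengths are in mm, angles in rad, forces in N, time in s.
With the tool pointing down it reaches from about 350 to 775 mm from the base axis. Payload 7.3 kg.
Tool frame: the origin (TCP) lies at the very end of the fingers, on their centre line; the grasp point (between the pads) lies 19 mm behind it; z points along the fingers, y is the line along which they close (so a half turn about z gives the same grasp; the last joint's range is limited). The gripper opens to 92 mm and grips with 3 to 60 N. Pads are 19 mm wide; open, the fingers measure 130 mm over their backs; the gripper's body (75 mm by 190 mm) begins 47 mm behind the grasp point.
Start: joints at [0.965, 0.342, 1.524, -0, 1.275, -0.146], TCP at [232.968, 470.501, 226.741] pointing down, gripper open.
Joint ranges: [-2.53, 2.53], [-0.77, 2.02], [0.04, 2.7], [-1, 4.14], [0.28, 2.66], [-3.11, 3.11]. Speed limits (rad/s): [2.57, 2.57, 3.14, 3.14, 3.14, 3.14].

INTERFACE

Orientations are given as [roll, pitch, yaw] about the fixed x, y, z axes, in that order (R = Rz(yaw) Ry(pitch) Rx(roll)).
In Python, from plant import * gives the robot as it stands.
- The arm moves only by the tool arm_command, never from a script. Its arguments are lists of equal length, an entry for each row: "gripper": the finger opening in mm, from 0 to 91.8; "dp": the shift along the tool's x, y, z in units of 25 mm (1.0 is 25 mm), a list of three; "twist": the turn about the tool's z in units of 5 degrees (1.0 is 5 degrees). A call has exactly 5 rows; each row shifts and turns the commanded pose from where the row before left it, along the tool's axes as they then stand; what a row does not reach is not made up. A row lasts 1/8 s, in which the tool goes at most 62.5 mm and 10.7 degrees, less where a joint would pass 70% of its speed; a pose out of reach is approached as far as the arm can. A call is refused whole if a number of a shift passes 1 or a number of a turn 1, either way. A call with a gripper value outside its range is refused whole. The fingers move at their own pace and stop on an object; the grip force is fixed at half the most. Time passes only in rows, so rows that do not move let the fingers close, or fill a call up. It gives the time, the measured TCP pose, the force, the opening and the grip force at its end, in the units of the state.
- get_obs(): the state, without advancing time (a new reading comes with each control period).
- capture(name): name is "side" or "top"; returns the picture (480x640x3 uint8, red, green, blue); there is no depth.
- get_calibration(name): a dict with "mtx" (3x3 intrinsics, pixels), "position" and "attitude" of the camera in the world. Camera axes: x right, y down, z forward; pixel columns grow to the right and rows downward; lengths in mm; the calibration is good to about 2 mm. A picture is of the moment at which its call begins. get_calibration takes no time and is no camera call.
- close_job(): hands the job in; it is judged then, once.
The state is a dict: "time": time; "joint_positions": joint angles; "dq": joint speeds; "tau": joint torques, N m; "tool_pos": TCP position; "tcp_rot": TCP orientation; "contact_force": force on the tool from outside, world axes, zero at the start; "moment": the same for the moment, N m; "grip_width": finger opening in mm; "finger_force": force on a finger pad.
Only numpy, scipy, OpenCV 4.12 (cv2) and the standard library are available. Lean on these libraries where they do the work, as an engineer would, in place of code of your own. Each camera call takes 0.05 s, during which the arm holds its last target. There are 200 camera calls.

TASK

Three identical blue storage tins with wooden lids were donated; two are empty, but somebody left a steel weight inside one of them. Only their weight tells them apart: find the heavy tin and stand it upright wholly on the round part of the wooden cheese board so that it can be opened and emptied. Leave the two empty tins standing upright on the worktop, drop or tip none of the tins, and do not disturb the egg cup, espresso cup and kitchen timer.

Things in the scene. Friction and masses are not known exactly. Their poses are not given: they have to be found in the camera images.
- tin_1_center (a point): centre, 46 mm above the underside, of one of three tins alike outside: closed upright cylinder, blue metal with a light wooden lid that stays on, 60 mm diameter, 92 mm tall in all; z axis up. Pinch it round the sides from above.
- tin_1: the same tin; origin at the centre of its underside, z up. An empty tin weighs 0.08 to 0.12 kg. In exactly one of the three, a different one from run to run, a loose steel weight (38 mm across, 50 mm tall) is shut inside: that tin weighs 0.43 to 0.67 kg. Nothing shows from outside.
- tin_2_center (a point): centre, 46 mm above the underside, of one of three tins alike outside: closed upright cylinder, blue metal with a light wooden lid that stays on, 60 mm diameter, 92 mm tall in all; z axis up. Pinch it round the sides from above.
- tin_2: the same tin; origin at the centre of its underside, z up. An empty tin weighs 0.08 to 0.12 kg. In exactly one of the three, a different one from run to run, a loose steel weight (38 mm across, 50 mm tall) is shut inside: that tin weighs 0.43 to 0.67 kg. Nothing shows from outside.
- tin_3_center (a point): centre, 46 mm above the underside, of one of three tins alike outside: closed upright cylinder, blue metal with a light wooden lid that stays on, 60 mm diameter, 92 mm tall in all; z axis up. Pinch it round the sides from above.
- tin_3: the same tin; origin at the centre of its underside, z up. An empty tin weighs 0.08 to 0.12 kg. In exactly one of the three, a different one from run to run, a loose steel weight (38 mm across, 50 mm tall) is shut inside: that tin weighs 0.43 to 0.67 kg. Nothing shows from outside.
- board_disc (a point): centre of the top face of the round part (170 mm across) of a beech cheese board: a flat loose board of 0.35 kg, 11 mm thick, 242 mm long with its handle, lying on the worktop; the handle points along -x of the point; z axis up
- cheese_board: the same board; origin at its underside, 36 mm from the centre of the round part towards the handle
- egg_cup: orange egg cup, 49 mm diameter, 57 mm tall, origin under its centre; bystander, leave alone
- espresso_cup: white espresso cup with dark stripes and a handle, 65 x 88 x 50 mm, origin under its centre; bystander, leave alone
- timer: red and white kitchen timer, 65 mm diameter, 53 mm tall, origin under its centre; bystander, leave alone
Mind the look-alikes: they are no part of the job. Leave any pink look-alike of the tin_3 alone.

How it is judged:
By the outcome, as a careful person would: the job done as asked, in the order asked, and still so for the second after the job is handed in, with the robot touching nothing.
It also fails if it takes over 58 s, if anything falls off the work surface, if the arm or the gripper's body presses on something with over 40 N, if the wrist force passes 120 N, or if a joint passes its speed limit or range.

## Working session

There is one attempt and no reset: what is moved stays moved. The work goes in short steps, Python scripts to look and compute and a tool call to move; the robot and the scene stay as the last step left them, time stands still between calls to the robot, and variables do not carry over. Pictures are saved under pics/ and viewed, at most 10 in all, crops included, and the job is handed in when it is done.

Besides the shell and the picture viewer there is one more tool, called as a command line: name --pt "numbers of a row" for each row, then --argument value for the rest. arm_command: Moves the arm, as the interface text tells. Its arguments: {"type":"object","properties":{"gripper":{"type":"array"},"dp":{"type":"array"},"twist":{"type":"array"}},"required":["gripper","dp","twist"]}

```bash
mkdir -p pics; python3 - <<'E'
from plant import *
import cv2,numpy as np
for n in("top","side"):
    im=capture(n); cv2.imwrite(f"pics/{n}0.png",im[:,:,::-1]); c=get_calibration(n); print(c)
o=get_obs();print(o)
E
```

```text
{'mtx': array([[608.55543395,   0.        , 318.1349774 ],
       [  0.        , 608.55543395, 242.36375988],
       [  0.        ,   0.        ,   1.        ]]), 'position': array([ 4.11300103e+02, -1.17896810e+00,  1.74422328e+03]), 'attitude': array([-3.06756195, -0.01475673, -1.58369911])}
{'mtx': array([[499.46378974,   0.        , 329.05262141],
       [  0.        , 499.46378974, 234.02810097],
       [  0.        ,   0.        ,   1.        ]]), 'position': array([ 537.0765946 , 1156.66825139,  695.40986822]), 'attitude': array([-2.07323125e+00,  2.84499050e-03,  3.13871876e+00])}
{'time': 0.1, 'joint_positions': array([ 9.64989474e-01,  3.42649227e-01,  1.52488531e+00,  2.02316191e-05,
        1.27538537e+00, -1.46021011e-01]), 'dq': array([ 1.63985957e-03, -9.38577059e-04, -9.43097592e-04, -9.05317538e-05,
        6.92746997e-04, -3.08797721e-06]), 'tau': array([ 1.58178605e-03, -4.32002699e+01, -2.44696069e+01,  7.20028323e-02,
        5.26135764e-02, -5.91734329e-05]), 'tool_pos': array([232.7600964 , 470.20186634, 226.1290629 ]), 'tcp_rot': array([-3.14028234e+00, -2.12260381e-04,  2.68180077e+00]), 'contact_force': array([-0.38433686, -0.01052903, -0.2685539 ]), 'moment': array([-0.00384968,  0.06521792, -0.06179718]), 'finger_force': 0.0, 'grip_width': 92.25328054725804}
```

View pics/top0.png

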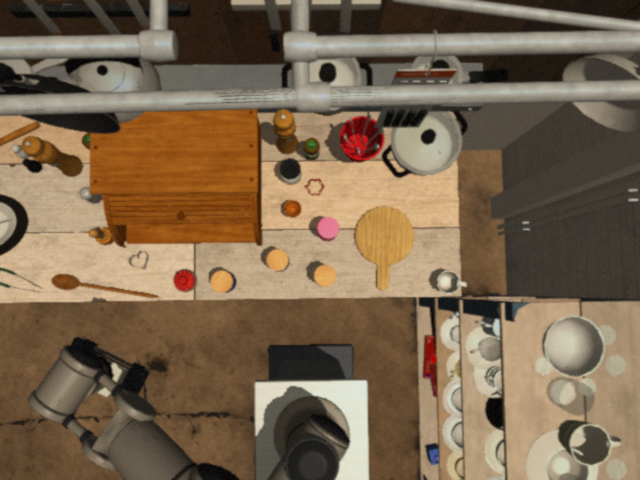

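View pics/side0.png

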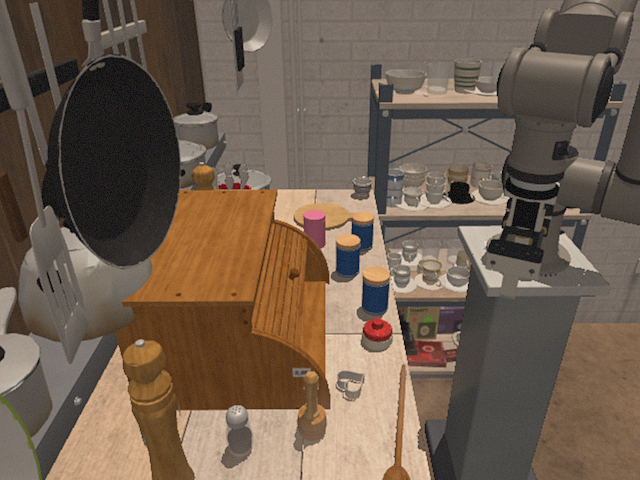

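Top view: the lids of the blue tins are at (222,281), (277,260) and (325,274). The pink look-alike is at (327,228), the board disc at (385,236), the timer at (184,281), the egg cup at about (291,208) and the espresso cup at about (447,281). The side view shows the same three blue tins at (375,290), (347,256) and (362,231), and the pink one at (314,228). The three blue tins with wooden lids fit the description. I'll measure next and confirm them in one crop.

```bash
cat > h.py <<'E'
import numpy as np,cv2
from scipy.spatial.transform import Rotation as R
from plant import *
def ray(n,u,v,z):
    c=get_calibration(n); d=R.from_euler('xyz',c['attitude']).as_matrix()@np.linalg.inv(c['mtx'])@[u,v,1]
    p=np.array(c['position']); return (p+d*(z-p[2])/d[2]).round(1)
def proj(n,P):
    c=get_calibration(n); q=c['mtx']@(R.from_euler('xyz',c['attitude']).as_matrix().T@(np.array(P)-c['position'])); return (q[:2]/q[2]).round(1)
def blobs(im,lo,hi,box,amin=60):
    h=cv2.cvtColor(im,cv2.COLOR_RGB2HSV); m=cv2.inRange(h,lo,hi); k=np.zeros_like(m); x0,y0,x1,y1=box; k[y0:y1,x0:x1]=m[y0:y1,x0:x1]
    k=cv2.morphologyEx(k,cv2.MORPH_OPEN,np.ones((3,3)))
    return [(cv2.contourArea(c),cv2.minEnclosingCircle(c),cv2.boundingRect(c)) for c in cv2.findContours(k,0,2)[0] if cv2.contourArea(c)>amin]
E
python3 - <<'E'
from h import *
im=cv2.imread('pics/top0.png')[:,:,::-1].copy(); s=cv2.imread('pics/side0.png')[:,:,::-1].copy()
hs=cv2.cvtColor(im,cv2.COLOR_RGB2HSV)
for p in [(222,281),(277,260),(325,274),(385,236),(250,270),(400,270)]: print(p,hs[p[1],p[0]])
for a,c,b in blobs(im,(8,90,150),(22,255,255),(200,245,345,300)): 
    print('lid',a,c,b,ray('top',*c[0],92),proj('side',ray('top',*c[0],92)))
for a,c,b in blobs(im,(8,85,100),(25,255,255),(350,195,420,300)): print('board',a,c,b)
for a,c,b in blobs(s,(8,90,120),(22,255,255),(330,200,395,300),30): print('sidelid',a,c,b,ray('side',*c[0],92))
for n,u,v,z in [('board',385,236,11),('handle end',382,290,11),('pink',328,228,92),('egg',291,208,57),('timer',184,281,40),('espr',447,281,50)]: print(n,ray('top',u,v,z))
# bread box front edge
print('box corner', ray('top',260,242,0), ray('top',262,242,100))
a=cv2.resize(im[195:305,170:430],None,fx=3,fy=3,interpolation=2); cv2.imwrite('pics/crop1.png',a[:,:,::-1])
E
```

```text
(222, 281) [ 17 152 227]
(277, 260) [ 17 154 225]
(325, 274) [ 17 147 227]
(385, 236) [ 17 166 186]
(250, 270) [ 17  74 199]
(400, 270) [ 17  75 204]
lid 368.5 ((220.77706909179688, 281.47772216796875), 11.338181495666504) (210, 271, 23, 22) [430.6 237.4  92. ] [377.1 273.1]
lid 380.5 ((324.6666564941406, 275.4444580078125), 11.680002212524414) (314, 264, 23, 23) [443.4 -43.7  92. ] [363.3 215.6]
lid 370.5 ((277.0, 259.5), 11.715475082397461) (267, 248, 22, 24) [488.2  85.1  92. ] [348.3 239.2]
board 4456.0 ((384.5, 236.34210205078125), 53.84635543823242) (350, 195, 70, 96)
sidelid 312.0 ((376.0, 274.0), 13.341764450073242) (363, 266, 27, 16) [433.4 241.   92. ]
sidelid 221.5 ((347.5, 240.5), 11.768702507019043) (336, 234, 24, 13) [490.5  91.8  92. ]
sidelid 500.5 ((350.1976623535156, 215.0), 22.998937606811523) (330, 204, 44, 23) [478.3 -47.5  92. ]
board [ 555.5 -220.1   11. ]
handle end [ 401.5 -208.3   11. ]
pink [572.5 -54.6  92. ]
egg [633.2  46.8  57. ]
timer [433.9 347.2  40. ]
espr [ 424.4 -385.6   50. ]
box corner [543.4 138.3   0. ] [535.7 124.9 100. ]
```

View pics/crop1.png

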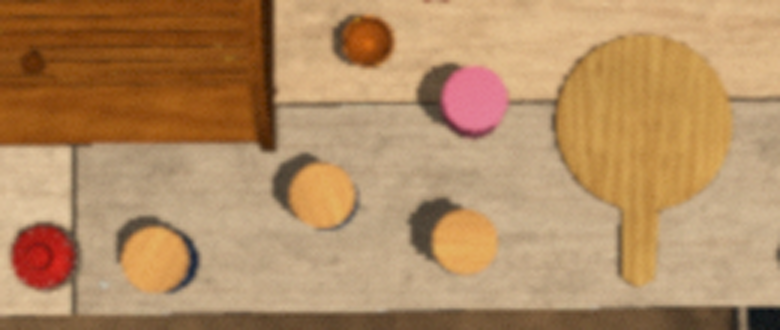

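Confirmed: tins A, B and C are at about (432,238), (489,87) and (444,-43), and the pink tin is not among them. The lid size (22 px, 60 mm) and disc size (59 px, 170 mm) match what was given. I'll start with tin A.

arm_command --gripper '[91,91,91,91,91]' --pt "-0.75 -0.32 0.2" --pt "-0.75 -0.32 0.2" --pt "-0.75 -0.32 0.2" --pt "-0.75 -0.32 0.2" --pt "-0.75 -0.32 0.2" --twist '[0,0,0,0,0]'

```text
time: 0.72
tool_pos: [299.4, 392.4, 201.3]
tcp_rot: [-3.141, -0.0, 2.682]
contact_force: [-0.7, 1.2, -0.3]
grip_width: 91.0
finger_force: 0.0
```

arm_command --gripper '[91,91,91,91,91]' --pt "-0.75 -0.32 0.2" --pt "-0.75 -0.32 0.2" --pt "-0.75 -0.32 0.2" --pt "-0.75 -0.32 0.2" --pt "-0.75 -0.32 0.2" --twist '[0,0,0,0,0]'

```text
time: 1.35
tool_pos: [365.7, 314.9, 176.3]
tcp_rot: [-3.141, -0.0, 2.682]
contact_force: [0.4, 0.9, 1.2]
grip_width: 91.3
finger_force: 0.0
```

arm_command --gripper '[91,91,91,91,91]' --pt "-0.8 -0.35 0.2" --pt "-0.8 -0.35 0.2" --pt "-0.8 -0.35 0.2" --pt "-0.8 -0.35 0.2" --pt "-0.55 -0.2 0.2" --twist '[0,0,0,0,0]'

```text
time: 1.98
tool_pos: [432.1, 237.4, 151.3]
tcp_rot: [-3.141, -0.0, 2.681]
contact_force: [-0.3, 0.7, -0.2]
grip_width: 91.2
finger_force: 0.0
```

arm_command --gripper '[91,91,91,91,91]' --pt "0 0 0.9" --pt "0 0 0.9" --pt "0 0 0.9" --pt "0 0 0.9" --pt "0 0 0.8" --twist '[0,0,0,0,0]'

```text
time: 2.6
tool_pos: [431.5, 238.2, 40.7]
tcp_rot: [-3.141, -0.001, 2.682]
contact_force: [0.3, 0.3, -0.1]
grip_width: 90.8
finger_force: 0.0
```

arm_command --gripper '[75,68,62,57,52]' --pt "0 0 0" --pt "0 0 0" --pt "0 0 0" --pt "0 0 0" --pt "0 0 0" --twist '[0,0,0,0,0]'

```text
time: 3.22
tool_pos: [432.2, 238.4, 42.4]
tcp_rot: [3.14, 0.001, 2.682]
contact_force: [-0.6, 1.2, 4.2]
grip_width: 59.2
finger_force: 30.0
```

arm_command --gripper '[50,50,50,50,50]' --pt "0 0 -0.3" --pt "0 0 -0.3" --pt "0 0 -0.2" --pt "0 0 0" --pt "0 0 0" --twist '[0,0,0,0,0]'

```text
time: 3.85
tool_pos: [431.6, 238.1, 61.6]
tcp_rot: [-3.142, -0.0, 2.682]
contact_force: [-0.3, -0.9, -0.2]
grip_width: 59.4
finger_force: 30.0
```

arm_command --gripper '[50,50,50,50,50]' --pt "0 0 0" --pt "0 0 0" --pt "0 0 0" --pt "0 0 0" --pt "0 0 0" --twist '[0,0,0,0,0]'

```text
time: 4.47
tool_pos: [431.8, 238.2, 61.7]
tcp_rot: [3.141, 0.0, 2.682]
contact_force: [-0.6, 0.2, -0.6]
grip_width: 59.2
finger_force: 30.0
```

```bash
python3 - <<'E'
from h import *
s=capture('side'); cv2.imwrite('pics/side1.png',s[:,:,::-1]); o=get_obs(); print(o['contact_force'],o['moment'])
h=cv2.cvtColor(s,cv2.COLOR_RGB2HSV)
for lo,hi in [((100,100,30),(125,255,255)),((8,90,120),(22,255,255))]:
    for a,c,b in blobs(s,lo,hi,(355,235,400,330),20): print(a,b)
for z in (0,20): print(proj('side',(432,268,z)))
E
```

```text
[-1.15589423  0.37786019 -0.96585543] [ 0.03294589 -0.00940656  0.0165355 ]
395.5 (363, 278, 26, 28)
28.5 (355, 236, 5, 9)
[375.9 315.2]
[376.3 308. ]
```

arm_command --gripper '[50,50,50,50,50]' --pt "0 0 0.3" --pt "0 0 0.25" --pt "0 0 0.15" --pt "0 0 0.08" --pt "0 0 0.0" --twist '[0,0,0,0,0]'

```text
time: 5.15
tool_pos: [431.6, 238.1, 42.4]
tcp_rot: [-3.141, -0.0, 2.682]
contact_force: [-1.0, -0.7, 3.0]
grip_width: 59.4
finger_force: 30.0
```

arm_command --gripper '[62,66,75,91,91]' --pt "0 0 0" --pt "0 0 0" --pt "0 0 0" --pt "0 0 0" --pt "0 0 0" --twist '[0,0,0,0,0]'

```text
time: 5.78
tool_pos: [431.8, 238.2, 42.2]
tcp_rot: [3.142, 0.0, 2.682]
contact_force: [0.6, 0.1, -0.0]
grip_width: 89.0
finger_force: 0.0
```

arm_command --gripper '[91,91,91,91,91]' --pt "0 0 -0.3" --pt "0 0 -1" --pt "0 0 -1" --pt "0 0 -1" --pt "0 0 -1" --twist '[0,0,0,0,0]'

```text
time: 6.4
tool_pos: [431.7, 238.2, 151.1]
tcp_rot: [3.141, 0.0, 2.682]
contact_force: [-0.2, 0.2, -0.2]
grip_width: 91.1
finger_force: 0.0
```

arm_command --gripper '[91,91,91,91,91]' --pt "-0.54 -0.98 0" --pt "-0.54 -0.98 0" --pt "-0.54 -0.98 0" --pt "-0.54 -0.98 0" --pt "-0.54 -0.98 0" --twist '[0,0,0,0,0]'

```text
time: 7.02
tool_pos: [437.9, 97.5, 150.3]
tcp_rot: [3.141, 0.001, 2.682]
contact_force: [-0.1, -0.1, 0.5]
grip_width: 91.2
finger_force: 0.0
```

arm_command --gripper '[91,91,91,91,91]' --pt "-0.54 -0.98 0" --pt "-0.54 -0.98 0" --pt "-0.54 -0.98 0" --pt "-0.54 -0.98 0" --pt "-0.55 -1 0" --twist '[0,0,0,0,0]'

```text
time: 7.65
tool_pos: [444.1, -42.8, 150.3]
tcp_rot: [3.141, 0.001, 2.682]
contact_force: [0.6, 0.1, -0.3]
grip_width: 91.5
finger_force: 0.0
```

arm_command --gripper '[91,91,91,91,91]' --pt "0 0 0.9" --pt "0 0 0.9" --pt "0 0 0.9" --pt "0 0 0.9" --pt "0 0 0.75" --twist '[0,0,0,0,0]'

```text
time: 8.28
tool_pos: [444.1, -41.9, 40.7]
tcp_rot: [3.141, 0.0, 2.682]
contact_force: [-0.3, 0.6, 0.7]
grip_width: 90.9
finger_force: 0.0
```

arm_command --gripper '[75,68,62,57,52]' --pt "0 0 0" --pt "0 0 0" --pt "0 0 0" --pt "0 0 0" --pt "0 0 0" --twist '[0,0,0,0,0]'

```text
time: 8.9
tool_pos: [444.6, -41.9, 41.7]
tcp_rot: [3.141, 0.002, 2.682]
contact_force: [-0.4, 1.0, 5.6]
grip_width: 59.9
finger_force: 30.0
```

arm_command --gripper '[50,50,50,50,50]' --pt "0 0 -0.3" --pt "0 0 -0.3" --pt "0 0 -0.2" --pt "0 0 0" --pt "0 0 0" --twist '[0,0,0,0,0]'

```text
time: 9.52
tool_pos: [443.9, -41.8, 60.8]
tcp_rot: [3.142, -0.0, 2.682]
contact_force: [0.1, 0.6, -5.2]
grip_width: 60.0
finger_force: 30.0
```

arm_command --gripper '[50,50,50,50,50]' --pt "0 0 0" --pt "0 0 0" --pt "0 0 0" --pt "0 0 0" --pt "0 0 0" --twist '[0,0,0,0,0]'

```text
time: 10.15
tool_pos: [444.0, -41.8, 61.0]
tcp_rot: [3.141, -0.0, 2.682]
contact_force: [-0.0, -0.5, -4.3]
grip_width: 59.7
finger_force: 30.0
```

Tin C weighs about 0.48 kg, so it is the heavy one. I'll carry it to the board.

arm_command --gripper '[50,50,50,50,50]' --pt "0 0 -0.25" --pt "-0.1 -0.06 -0.3" --pt "-0.25 -0.15 -0.3" --pt "-0.4 -0.25 -0.25" --pt "-0.5 -0.31 -0.1" --twist '[0,0,0,0,0]'

```text
time: 10.78
tool_pos: [464.3, -74.0, 91.6]
tcp_rot: [3.141, 0.001, 2.682]
contact_force: [-0.2, -0.6, -4.5]
grip_width: 59.8
finger_force: 30.0
```

arm_command --gripper '[50,50,50,50,50]' --pt "-0.6 -0.37 0" --pt "-0.6 -0.37 0" --pt "-0.6 -0.37 0" --pt "-0.6 -0.37 0" --pt "-0.6 -0.37 0" --twist '[0,0,0,0,0]'

```text
time: 11.4
tool_pos: [510.7, -148.7, 90.8]
tcp_rot: [3.142, -0.0, 2.682]
contact_force: [1.0, -0.3, -5.1]
grip_width: 60.2
finger_force: 30.0
```

arm_command --gripper '[50,50,50,50,50]' --pt "-0.6 -0.37 0" --pt "-0.6 -0.37 0" --pt "-0.6 -0.37 0" --pt "-0.5 -0.31 0" --pt "-0.4 -0.25 0" --twist '[0,0,0,0,0]'

```text
time: 12.02
tool_pos: [552.5, -215.8, 90.8]
tcp_rot: [3.141, -0.0, 2.682]
contact_force: [-0.2, -0.6, -4.3]
grip_width: 60.0
finger_force: 30.0
```

arm_command --gripper '[50,50,50,50,50]' --pt "-0.2 -0.11 0" --pt "0 0 0" --pt "0 0 0" --pt "0 0 0" --pt "0 0 0" --twist '[0,0,0,0,0]'

```text
time: 12.65
tool_pos: [555.3, -219.5, 91.1]
tcp_rot: [3.141, 0.0, 2.682]
contact_force: [-0.4, 0.8, -4.4]
grip_width: 60.0
finger_force: 30.0
```

```bash
python3 - <<'E'
from h import *
s=capture('side'); t=capture('top'); cv2.imwrite('pics/both2.png',np.vstack([cv2.resize(t[180:310,250:470],None,fx=2.5,fy=2.5),cv2.resize(s[160:260,280:500],None,fx=2.5,fy=2.5)])[:,:,::-1])
E
```

```text
(no output)
```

View pics/both2.png

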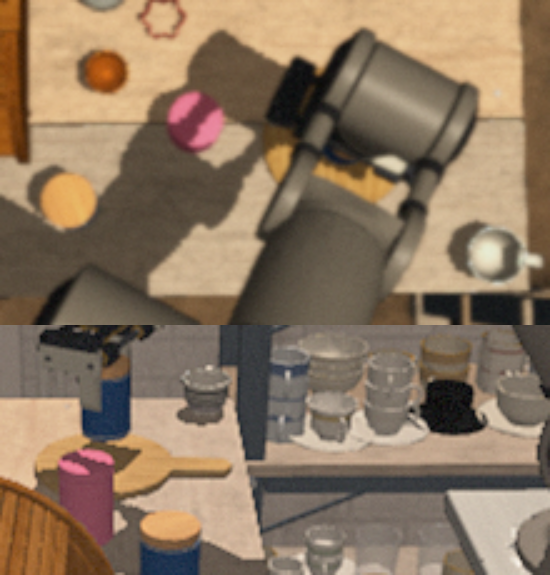

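The picture shows the tin held upright over the disc, with the pink tin, tin B and the cups undisturbed. I'll lower it about 39 mm.

arm_command --gripper '[50,50,50,50,50]' --pt "0 0 0.4" --pt "0 0 0.4" --pt "0 0 0.35" --pt "0 0 0.2" --pt "0 0 0.1" --twist '[0,0,0,0,0]'

```text
time: 13.38
tool_pos: [555.3, -219.7, 54.2]
tcp_rot: [3.142, -0.001, 2.682]
contact_force: [-0.1, 0.1, -4.6]
grip_width: 60.1
finger_force: 30.0
```

arm_command --gripper '[50,50,50,50,50]' --pt "0 0 0.04" --pt "0 0 0.04" --pt "0 0 0.03" --pt "0 0 0.0" --pt "0 0 0.0" --twist '[0,0,0,0,0]'

```text
time: 14.0
tool_pos: [555.6, -219.8, 52.7]
tcp_rot: [3.142, 0.001, 2.682]
contact_force: [-2.9, 0.5, 5.0]
grip_width: 59.9
finger_force: 30.0
```

Contact: the tin now rests on the board. Releasing.

arm_command --gripper '[62,66,75,91,91]' --pt "0 0 0" --pt "0 0 0" --pt "0 0 0" --pt "0 0 0" --pt "0 0 0" --twist '[0,0,0,0,0]'

```text
time: 14.62
tool_pos: [555.4, -219.8, 51.9]
tcp_rot: [3.142, -0.0, 2.682]
contact_force: [-1.3, -0.5, -0.1]
grip_width: 88.8
finger_force: 0.0
```

arm_command --gripper '[91,91,91,91,91]' --pt "0 0 -0.3" --pt "0 0 -0.8" --pt "0 0 -1" --pt "0 0 -1" --pt "0 0 -1" --twist '[0,0,0,0,0]'

```text
time: 15.25
tool_pos: [555.4, -219.8, 155.9]
tcp_rot: [3.142, 0.001, 2.682]
contact_force: [0.5, 0.0, 0.3]
grip_width: 91.1
finger_force: 0.0
```

arm_command --gripper '[91,91,91,91,91]' --pt "0.5 0 -1" --pt "0.8 0 -0.8" --pt "0.8 0 -0.8" --pt "0.8 0 -0.8" --pt "0.8 0 -0.8" --twist '[0,0,0,0,0]'

```text
time: 15.88
tool_pos: [471.8, -178.4, 260.7]
tcp_rot: [3.142, 0.001, 2.682]
contact_force: [0.6, 0.1, 0.1]
grip_width: 91.0
finger_force: 0.0
```

arm_command --gripper '[91,91,91,91,91]' --pt "0.8 0 0" --pt "0.8 0 0" --pt "0.8 0 0" --pt "0.5 0 0" --pt "0 0 0" --twist '[0,0,0,0,0]'

```text
time: 16.5
tool_pos: [407.3, -146.4, 260.0]
tcp_rot: [3.142, 0.001, 2.682]
contact_force: [-1.0, 0.1, -0.1]
grip_width: 91.0
finger_force: 0.0
```

```bash
python3 - <<'E'
from h import *
s=capture('side'); t=capture('top'); cv2.imwrite('pics/both3.png',np.vstack([cv2.resize(t[180:310,170:470],None,fx=2.2,fy=2.2),cv2.resize(s[170:350,240:540],None,fx=2.2,fy=1.6)])[:,:,::-1])
print(proj('top',(555.5,-219.7,103)))
E
```

```text
[389.1 233.1]
```

View pics/both3.png

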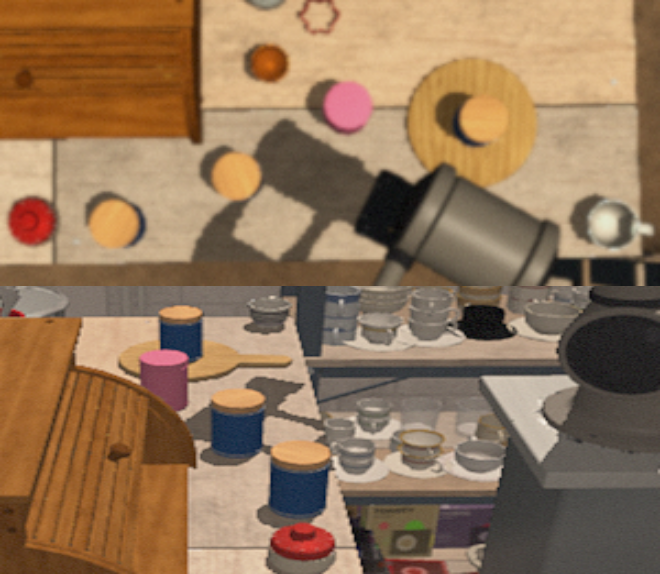

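The heavy tin stands upright in the middle of the disc, with its lid at about (389,234) in the top view. Both empty tins stand on the worktop, the bystanders have not moved, and the arm is clear.

```bash
python3 -c "
from plant import *
print(close_job())"
```

```text
the job is handed in; nothing more can be done
None
```

I handed the job in at about 16.6 s: the heavy tin (about 0.48 kg, the one nearest the board) stands upright in the middle of the cheese board's round part, the other two stand upright on the worktop, and nothing else was disturbed; one was lifted and weighed empty, the other is empty by elimination and was never touched.

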